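Show the order: dye, wax, rivets

TASK

From the few things on the near, open part of the bench, show the apprentice what to use on the strap and in which order: point straight down at the cap of the red-capped bottle, then at the middle of the yellow beeswax block, then at the middle of the dish of rivets, each time holding the fingertips 2 to 4 cm above it for a good two seconds. Touch, move and pick up nothing, and travel high enough (10 cm or more) above the other bottles and the teal jar that you do not seem to point at them. Finish still pointing at the dish of rivets.

Things in the scene. Friction and masses are not known exactly. Their poses are not given: they have to be found in the camera images.
- red_bottle: black bottle with a red screw cap and a red label (of two such, the one on the near, open part of the bench; the other stands far back at the right, out of reach, and is not meant), 38 mm across, 85 mm tall, loose, stands upright; origin at the centre of its underside, z up
- red_bottle_top (a point): centre of the top of the red cap, 85 mm above the underside
- wax_block: yellow beeswax block lying flat, 36x58x20 mm, loose (again the near one; another lies far back at the right and is not meant); origin at the centre of its underside, y along its length, z up
- wax_block_top (a point): centre of the top face of the beeswax block, 20 mm above its underside
- rivet_dish: round grey metal dish with brass rivets, 71 mm across, 16 mm tall, loose; origin at the centre of its underside, z up
- rivet_dish_top (a point): centre of the dish at the height of its rim, 16 mm above its underside
- white_bottle: bystander: tan bottle with a white cap, 50 mm across, 120 mm tall, the tallest of the loose things, stands upright; origin at the centre of its underside
- white_bottle_top (a point): centre of the top of the white cap
- black_bottle: bystander: dark brown bottle with a black cap and a pale label, 42 mm across, 98 mm tall, stands upright; origin at the centre of its underside
- black_bottle_top (a point): centre of the top of the black cap
- teal_jar: bystander: teal jar with a teal cap and a white band, behind the others at the right, 43 mm across, 50 mm tall, stands upright; origin at the centre of its underside
- teal_jar_top (a point): centre of the top of the teal cap
- strap: the strap, a rigid folded loop of tan leather, 29x165x26 mm, lying on the bench behind the bottles; origin at the centre of its underside, y along its length
Things that resemble listed ones, but are neither listed nor needed, are in the scene too. Of the things that look like the rivet_dish, the smallest one is meant.

How it is judged:
By the outcome, as a careful person would: the job done as asked, in the order asked, and still so for the second after the job is handed in, with the robot touching nothing.
It also fails if it takes over 48 s, if anything falls off the work surface, if the arm or the gripper's body presses on something with over 40 N, if the wrist force passes 120 N, or if a joint passes its speed limit or range.

ROBOT

A 7-joint arm with a two-finger parallel gripper is mounted at the origin on a cart in front of the work surface, level with it; the furniture and walls round the work are solid. World frame = base frame: x ahead of the robot, y to its left, z up, the work surface at z = 0. Lengths are in m, angles in rad, forces in N, time in s.
With the tool pointing down it reaches from about 0.425 to 0.875 m from the base axis. Payload 4.7 kg.
Tool frame: the origin (TCP) lies on the centre line of the jaws, within the pads' length; the fingertips stand bot.tip_extent ahead of it and the grasp point (between the pads) lies 2 mm behind it (bot.tip_extent is the distance from the TCP to the fingertips, in m); z points along the fingers, y is the line along which they close (so a half turn about z gives the same grasp; the last joint's range is limited). The gripper opens to 87 mm and grips with 3 to 60 N. Pads are 19 mm wide; open, the fingers measure 117 mm over their backs; the gripper's body (75 mm by 190 mm) begins 51 mm behind the grasp point.
Start: joints at [-1.133, 0.321, -0.07, 1.45, 0.023, 1.371, -0.057], TCP at [0.267, 0.593, 0.24] pointing down, gripper open.
Joint ranges: [-2.86, 2.86], [-0.3, 2.09], [-1.38, 1.24], [0.06, 2.45], [-1.56, 4.7], [0.09, 2.05], [-2.69, 2.69]. Speed limits (rad/s): [2.57, 2.57, 3.14, 3.14, 3.14, 3.14, 3.14].

INTERFACE

Orientations are given as a unit quaternion [x, y, z, w].
In Python, from bench import bot gives the robot as it stands. The module is installed in compiled form; this text tells all that it offers.
- The arm moves only by the tool send_rows, never from a script. Its arguments are lists of equal length, an entry for each row: "travel": the shift along the tool's x, y, z in mm, a list of three; "yaw": the turn about the tool's z in degrees. In form: {"travel": [[x, y, z], ...], "yaw": [yaw, ...]}. A call has 1 to 5 rows; each row is the pose to reach, as a shift and turn from the pose commanded when the call began, along the tool's axes at that moment; what a row does not reach only later rows make up. A row lasts 1/10 s, in which the tool goes at most 50 mm and 8.59 degrees, less where a joint would pass 70% of its speed; a pose out of reach is approached as far as the arm can. A call with a gripper value outside its range is refused whole. "jaw" is the opening, from 0 (shut) to 1 (fully open), set as the call begins (left out, the last holds). The fingers move at their own pace and stop on an object; the grip force is fixed at half the most. Time passes only in rows, so rows that repeat a pose let the fingers close. It gives the time, the measured TCP pose, the force, the opening and the grip force at its end, in the units of the state.
- bot.sense(): the state, without advancing time (a new reading comes with each control period).
- bot.camera(name): name is "scene" or "top" or "wrist"; returns a dict with "frame" (400x640x3 uint8, red, green, blue), "z_map" (400x640 float32, m along the optical axis (not along the pixel's ray), 0 where there is no reading), "intrinsics" (3x3 intrinsics, pixels), "dist_coeffs" ([k1, k2, p1, p2, k3] as OpenCV has them; the pictures are not rectified), "cam_to_world" (4x4, takes a point from camera to world coordinates); the wrist camera has in their place "T_tool_cam" (4x4, takes a point from camera to tool coordinates, whose origin is the TCP and whose axes are the flange's). Camera axes: x right, y down, z forward; pixel columns grow to the right and rows downward; lengths in m; the calibration is good to about 2 mm. A picture is of the moment at which its call begins: read the wrist's pose just before it.
- bot.finish_job(): hands the job in; it is judged then, once.
The state is a dict: "t": time; "joint_pos": joint angles; "dq": joint speeds; "effort": joint torques, N m; "eef_pos": TCP position; "tcp_rot": TCP orientation; "force": force on the tool from outside, world axes, zero at the start; "ft_torque": the same for the moment, N m; "gripper_width": opening from 0.0 (shut) to 1.0 (fully open); "gripper_force": force on a finger pad.
Only numpy, scipy, OpenCV 4.12 (cv2) and the standard library are available. Lean on these libraries where they do the work, as an engineer would, in place of code of your own. Each camera call takes 0.05 s, during which the arm holds its last target. There are 200 camera calls.

## Working session

There is one attempt and no reset: what is moved stays moved. The work goes in short steps, Python scripts to look and compute and a tool call to move; the robot and the scene stay as the last step left them, time stands still between calls to the robot, and variables do not carry over. Pictures are saved under pics/ and viewed, at most 10 in all, crops included, and the job is handed in when it is done.

Besides the shell and the picture viewer there is one more tool, called in YAML: its name, and indented under it one key for each argument. send_rows: Moves the arm, as the interface text tells. Its arguments: {"type":"object","properties":{"travel":{"type":"array"},"yaw":{"type":"array"},"jaw":{"type":"number"}},"required":["travel","yaw"]}

```bash
mkdir -p pics
cat > h.py <<'E'
import numpy as np, cv2
from bench import bot
def pt(c,u,v,z=None,T=None):
    K=np.array(c["intrinsics"]);T=np.array(c["cam_to_world"]) if T is None else T
    n=cv2.undistortPoints(np.array([[[u,v]]],float),K,np.array(c["dist_coeffs"]))[0,0]
    r=np.array([n[0],n[1],1.])
    if z is None:
        w=c["z_map"][int(v)-1:int(v)+2,int(u)-1:int(u)+2]; d=np.median(w)
    else:
        R=T[:3,:3]@r; d=(z-T[2,3])/R[2]
    return (T[:3,:3]@(r*d)+T[:3,3])
E
python3 - <<'E'
from h import *
import pickle
s=bot.sense();print(s["t"],s["eef_pos"],s["tcp_rot"],bot.tip_extent)
d={}
for n in("scene","top"):
    d[n]=bot.camera(n);cv2.imwrite(f"pics/{n}0.png",d[n]["frame"][:,:,::-1])
pickle.dump(d,open("d.pkl","wb"))
E
```

```text
0.0 [0.26711969 0.592025   0.23848488] [ 2.10296735e-01  9.77637164e-01 -9.14634666e-04 -1.50100419e-04] 0.017
```

View pics/scene0.png

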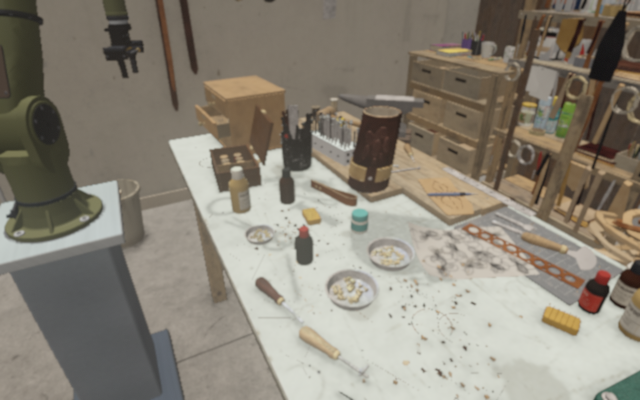

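View pics/top0.png

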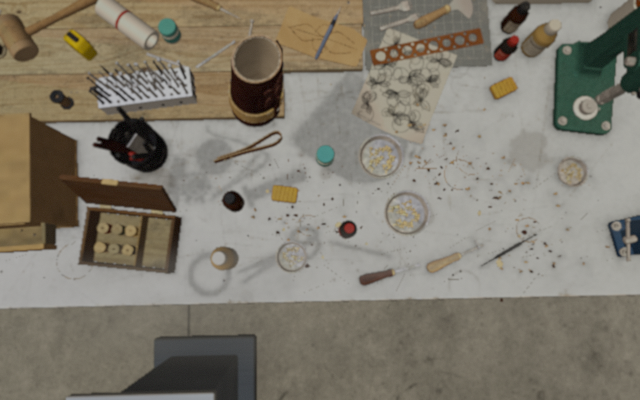

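The scene and top views show these candidates, with top-view pixels:
- **Red caps:** (348,229) near, (507,47) far.
- **Wax blocks:** (285,193) near, (503,88) far.
- **Dishes:** (292,257), (571,172), (381,157) and (406,213).

I choose the near bottle and the near wax. I'll measure the dishes to pick the smallest.

Run:
```python
from h import *
import pickle
d=pickle.load(open("d.pkl","rb"));c=d["top"];np.set_printoptions(precision=4,suppress=True)
for n,u,v,z in [("red",348,229,.085),("wax",285,193,.02),("dishA",292,257,.016),("dishB",571,172,.016),("dishC",381,157,.016),("dishD",406,213,.016),("white",219,258,.12),("black",233,200,.098),("teal",326,155,.05),("strap",248,147,.02),("tumbler",257,80,.2),("toolcup",130,140,.1),("lid",118,190,.1)]:
    print(n,pt(c,u,v,z),"depth",pt(c,u,v))
f=c["frame"][:,:,::-1]
a=cv2.resize(f[140:280,200:440],None,fx=3.3,fy=3.3,interpolation=cv2.INTER_CUBIC)
cv2.imwrite("pics/crop1.png",a)
b=cv2.resize(f[145:200,530:610],None,fx=6,fy=6,interpolation=cv2.INTER_CUBIC)
e=cv2.resize(f[230:285,252:332],None,fx=6,fy=6,interpolation=cv2.INTER_CUBIC)
cv2.imwrite("pics/crop2.png",np.vstack([b,e])[:,:])
```

```text
red [ 0.4935 -0.4546  0.085 ] depth [ 0.4935 -0.4546  0.0845]
wax [ 0.5806 -0.3212  0.02  ] depth [ 0.5803 -0.3212  0.0219]
dishA [ 0.4379 -0.3347  0.016 ] depth [ 0.4379 -0.3345  0.0085]
dishB [ 0.6183 -0.9709  0.016 ] depth [ 0.6201 -0.9768  0.0052]
dishC [ 0.66  -0.54   0.016] depth [ 0.6599 -0.5399  0.0166]
dishD [ 0.5313 -0.5917  0.016 ] depth [ 0.5313 -0.5919  0.0153]
white [ 0.4379 -0.1916  0.12  ] depth [ 0.4379 -0.1914  0.1191]
black [ 0.5571 -0.2163  0.098 ] depth [ 0.5572 -0.2162  0.0973]
teal [ 0.6593 -0.4135  0.05  ] depth [ 0.6597 -0.4136  0.0482]
strap [ 0.6869 -0.2388  0.02  ] depth [ 0.6868 -0.2389  0.0204]
tumbler [ 0.7763 -0.2772  0.2   ] depth [ 0.8369 -0.2618  0.0381]
toolcup [ 0.687  -0.0017  0.1   ] depth [0.708  0.028  0.0162]
lid [0.5817 0.0204 0.1   ] depth [ 0.5725 -0.0029  0.1622]
```

View pics/crop1.png

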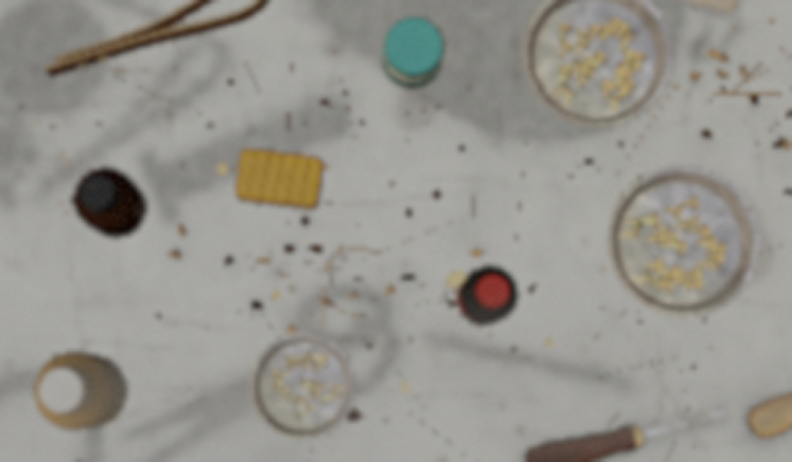

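```bash
python3 -c "
import cv2;a=cv2.imread('pics/crop2.png');import numpy as np
cv2.imwrite('pics/crop3.png',cv2.resize(np.hstack([a[:330],a[330:]]),(800,275)))"
```

```text
(no output)
```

View pics/crop3.png

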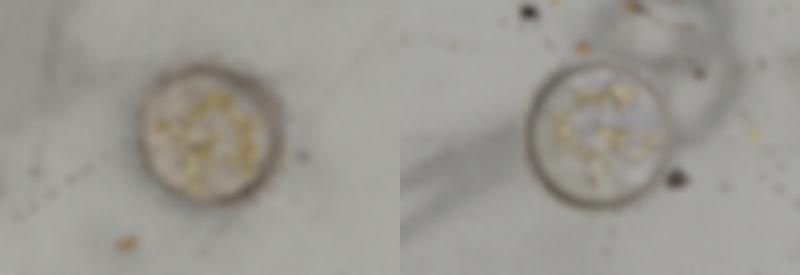

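The crops confirm the choices: red cap at (349,228.5), wax centre at (285,194) and dish at (292,257). Dish (571,172) is about 1.15 m out, so it is out of reach, and the other two dishes are clearly larger. Next I'll check obstacle heights along the way.

```bash
cat >> h.py <<'E'
def cloud(c,T=None):
    T=np.array(c["cam_to_world"]) if T is None else T
    v,u=np.mgrid[0:400,0:640];p=np.stack([u,v],-1).reshape(-1,1,2).astype(float)
    n=cv2.undistortPoints(p,np.array(c["intrinsics"]),np.array(c["dist_coeffs"]))[:,0]
    z=c["z_map"].reshape(-1);k=z>0
    P=np.c_[n*z[:,None],z][k]
    return P@T[:3,:3].T+T[:3,3]
def rel(target,az=None):
    """tool-axis shift in mm and yaw in deg from present pose to TCP target, tool y towards azimuth az"""
    from scipy.spatial.transform import Rotation as R
    s=bot.sense();M=R.from_quat(s["tcp_rot"]).as_matrix()
    t=M.T@(np.array(target)-s["eef_pos"])*1000
    a=np.degrees(np.arctan2(M[1,1],M[0,1]))
    return s["t"],s["eef_pos"].round(4),t.round(1),round(a,1),None if az is None else round(a-az,1)
E
python3 - <<'E'
from h import *
import pickle
d=pickle.load(open("d.pkl","rb"));c=d["top"]
np.set_printoptions(precision=3,suppress=True,linewidth=200)
for n,u,v,z in [("red",349.1,228.5,.085),("wax",284.8,194.2,.02),("dish",292.1,257,.016)]: print(n,pt(c,u,v,z))
P=np.vstack([cloud(d["top"]),cloud(d["scene"])])
xs=np.arange(.2,.95,.1);ys=np.arange(.7,-.75,-.1)
print("     x",xs)
for y in ys:
    print("%.1f"%y,np.array([ (lambda q:q.max() if len(q) else -1)(P[(abs(P[:,0]-x)<.05)&(abs(P[:,1]-y)<.05)&(P[:,2]<.9),2]) for x in xs]))
for az,p in [(30,(.45,.2,.30)),(-10,(.50,0,.30)),(-40,(.4935,-.4546,.30))]:print(rel(p,az))
E
```

```text
red [ 0.494 -0.457  0.085]
wax [ 0.578 -0.321  0.02 ]
dish [ 0.438 -0.335  0.016]
     x [0.2 0.3 0.4 0.5 0.6 0.7 0.8 0.9]
0.7 [-0.763  0.336 -0.768 -1.    -1.    -1.    -1.    -1.   ]
0.6 [ 0.481  0.48  -0.771 -1.    -1.    -1.    -1.    -1.   ]
0.5 [ 0.39   0.48  -0.77  -0.777 -1.    -1.    -1.    -1.   ]
0.4 [-0.766  0.002  0.004  0.209  0.211  0.21  -1.     0.024]
0.3 [-0.763  0.005  0.103  0.211  0.211  0.211  0.029  0.084]
0.2 [-0.003  0.005  0.009  0.212  0.212  0.213  0.075  0.082]
0.1 [0.004 0.006 0.069 0.212 0.213 0.212 0.158 0.093]
0.0 [0.004 0.006 0.07  0.099 0.215 0.217 0.156 0.078]
-0.1 [0.003 0.006 0.066 0.116 0.193 0.216 0.155 0.078]
-0.2 [0.001 0.005 0.125 0.121 0.104 0.149 0.243 0.032]
-0.3 [-0.765  0.006  0.019  0.02   0.026  0.202  0.245  0.031]
-0.4 [-0.764  0.005  0.019  0.087  0.053  0.055  0.008  0.04 ]
-0.5 [-0.765  0.006  0.028  0.089  0.026  0.027  0.032  0.031]
-0.6 [-0.763  0.006  0.029  0.029  0.027  0.027  0.01   0.012]
-0.7 [-0.764  0.006  0.028  0.023  0.012  0.009  0.008  0.012]
(0.1, array([0.267, 0.592, 0.239]), array([-327.9, -282.3,  -60.9]), np.float64(65.7), np.float64(35.7))
(0.1, array([0.267, 0.592, 0.239]), array([-455.7, -444.1,  -60.6]), np.float64(65.7), np.float64(75.7))
(0.1, array([0.267, 0.592, 0.239]), array([-636.7, -861.1,  -59.9]), np.float64(65.7), np.float64(105.7))
```

send_rows:
  travel:
    - [-39,-26,-14]
    - [-78,-52,-28]
    - [-117,-78,-42]
    - [-156,-104,-56]
    - [-195,-130,-70]
  yaw: [4.4,8.8,13.2,17.6,22]
  jaw: 0

```text
t: 0.6
eef_pos: [0.3922, 0.3919, 0.3098]
tcp_rot: [0.394, 0.919, -0.0, -0.0]
force: [1.0, -0.5, -0.6]
gripper_width: 0.632
gripper_force: 0.0
```

```bash
python3 -c "
from h import *
print(rel((.52,.17,.31),18));print(rel((.56,-.05,.31),-5))"
```

```text
(0.6, array([0.3922, 0.3919, 0.3098]), array([-2.488e+02, -6.020e+01, -2.000e-01]), np.float64(43.5), np.float64(25.5))
(0.6, array([0.3922, 0.3919, 0.3098]), array([-4.359e+02, -1.828e+02, -2.000e-01]), np.float64(43.5), np.float64(48.5))
```

send_rows:
  travel:
    - [-48,-12,0]
    - [-96,-24,0]
    - [-144,-36,0]
    - [-192,-48,0]
    - [-240,-60,0]
  yaw: [5,10,15,20,25]

```text
t: 1.1
eef_pos: [0.5145, 0.1769, 0.3094]
tcp_rot: [0.584, 0.812, 0.0, -0.0]
force: [1.5, 0.4, 0.0]
gripper_width: 0.169
gripper_force: 0.0
```

```bash
python3 -c "
from h import *
print(rel((.56,-.05,.31),-5));print(rel((.55,-.25,.31),-24))"
```

```text
(1.1, array([0.5145, 0.1769, 0.3094]), array([-229.6,  -29. ,   -0.7]), np.float64(18.5), np.float64(23.5))
(1.1, array([0.5145, 0.1769, 0.3094]), array([-416.1, -102. ,   -0.7]), np.float64(18.5), np.float64(42.5))
```

send_rows:
  travel:
    - [-47,-7,0]
    - [-94,-14,0]
    - [-141,-21,0]
    - [-188,-28,0]
    - [-235,-35,0]
  yaw: [5,10,15,20,25]

```text
t: 1.6
eef_pos: [0.5562, -0.0568, 0.3094]
tcp_rot: [0.746, 0.666, 0.0, -0.0]
force: [0.7, -0.1, -0.4]
gripper_width: 0.005
gripper_force: 0.0
```

```bash
python3 -c "
from h import *
print(rel((.54,-.27,.31),-26));print(rel((.494,-.457,.31),-37))"
```

```text
(1.6, array([ 0.5562, -0.0568,  0.3094]), array([-213.7,    8. ,   -0.7]), np.float64(-6.5), np.float64(19.5))
(1.6, array([ 0.5562, -0.0568,  0.3094]), array([-404.7,  -16.6,   -0.8]), np.float64(-6.5), np.float64(30.5))
```

send_rows:
  travel:
    - [-46,0,0]
    - [-92,0,0]
    - [-138,0,0]
    - [-184,0,0]
    - [-230,0,0]
  yaw: [5,10,15,20,25]

```text
t: 2.1
eef_pos: [0.5307, -0.285, 0.3093]
tcp_rot: [0.872, 0.489, 0.0, -0.0]
force: [1.0, -0.3, 0.1]
gripper_width: 0.007
gripper_force: 0.0
```

```bash
python3 -c "
from h import *
print(rel((.494,-.457,.31),-37))"
```

```text
(2.1, array([ 0.5307, -0.285 ,  0.3093]), array([-165.8,   58.5,   -0.8]), np.float64(-31.5), np.float64(5.5))
```

send_rows:
  travel:
    - [-40,14,0]
    - [-80,28,0]
    - [-120,42,0]
    - [-150,53,0]
    - [-166,59,0]
  yaw: [2,4,5,5,5]

```text
t: 2.6
eef_pos: [0.493, -0.4594, 0.3088]
tcp_rot: [0.893, 0.45, -0.001, -0.0]
force: [-0.4, -0.9, -0.2]
gripper_width: 0.002
gripper_force: 0.0
```

send_rows:
  travel:
    - [0,0,0]
  yaw: [0]

```text
t: 2.7
eef_pos: [0.493, -0.4591, 0.3086]
tcp_rot: [0.893, 0.449, -0.001, -0.0]
force: [0.2, -0.0, 0.4]
gripper_width: 0.005
gripper_force: 0.0
```

Run:
```python
from h import *
from scipy.spatial.transform import Rotation as R
s=bot.sense();c=bot.camera("wrist");print(s["eef_pos"])
T=np.eye(4);T[:3,:3]=R.from_quat(s["tcp_rot"]).as_matrix();T[:3,3]=s["eef_pos"];T=T@np.array(c["T_tool_cam"])
import pickle;pickle.dump((c,T),open("w.pkl","wb"))
cv2.imwrite("pics/w1.png",c["frame"][:,:,::-1])
print(np.array(c["T_tool_cam"]).round(3))
for n,p in [("red",(.494,-.457,.085)),("wax",(.578,-.321,.02)),("dish",(.438,-.335,.016))]:
    q=np.linalg.inv(T)@np.r_[p,1]
    print(n,cv2.projectPoints(q[:3].reshape(1,1,3),np.zeros(3),np.zeros(3),np.array(c["intrinsics"]),np.array(c["dist_coeffs"]))[0].ravel().round(1))
print(rel((.494,-.457,.085+.03+.017)))
```

```text
[ 0.49296976 -0.45905099  0.30863024]
[[ 0.    -0.953 -0.304  0.084]
 [ 1.     0.    -0.    -0.001]
 [ 0.    -0.304  0.953 -0.145]
 [ 0.     0.     0.     1.   ]]
red [321.7 159.9]
wax [310.3  17.1]
dish [229.7  98.9]
(2.75, array([ 0.4944, -0.457 ,  0.3088]), array([-2.000e-01, -1.000e-01,  1.768e+02]), np.float64(-36.4), None)
```

View pics/w1.png

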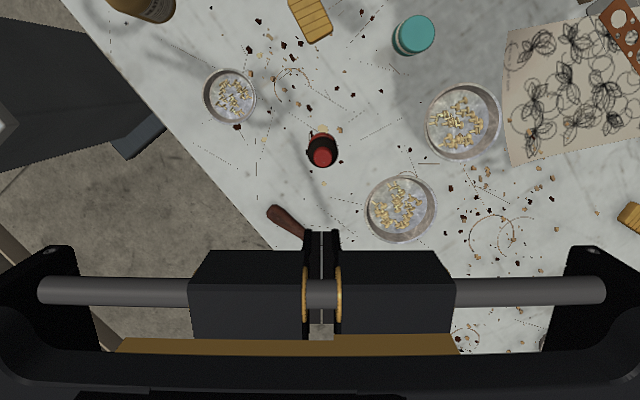

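The wrist view shows the red cap at (322,157), the wax at (310,19) and the dish at (230,97). All are within about 3 px of prediction, so I'm descending.

send_rows:
  travel:
    - [0,0,40]
    - [0,0,80]
    - [0,0,120]
    - [0,0,155]
    - [0,0,177]
  yaw: [0,0,0,0,0]

```text
t: 3.25
eef_pos: [0.496, -0.4522, 0.1292]
tcp_rot: [0.891, 0.453, -0.0, -0.002]
force: [-0.0, -0.2, 0.6]
gripper_width: 0.008
gripper_force: 0.0
```

send_rows:
  travel:
    - [0,0,0]
    - [0,0,0]
    - [0,0,0]
    - [0,0,0]
    - [0,0,0]
  yaw: [0,0,0,0,0]

```text
t: 3.75
eef_pos: [0.496, -0.4565, 0.1339]
tcp_rot: [0.892, 0.452, 0.001, 0.001]
force: [0.3, 0.3, -0.5]
gripper_width: 0.009
gripper_force: 0.0
```

Run:
```python
from h import *
c=bot.camera("scene");f=c["frame"][:,:,::-1]
cv2.imwrite("pics/s1.png",cv2.resize(f[120:300,200:440],None,fx=3,fy=3,interpolation=cv2.INTER_CUBIC))
print(rel((.494,-.457,.132)))
```

```text
(3.8, array([ 0.4959, -0.4564,  0.1336]), array([-1.6, -1.1,  1.6]), np.float64(-36.3), None)
```

View pics/s1.png

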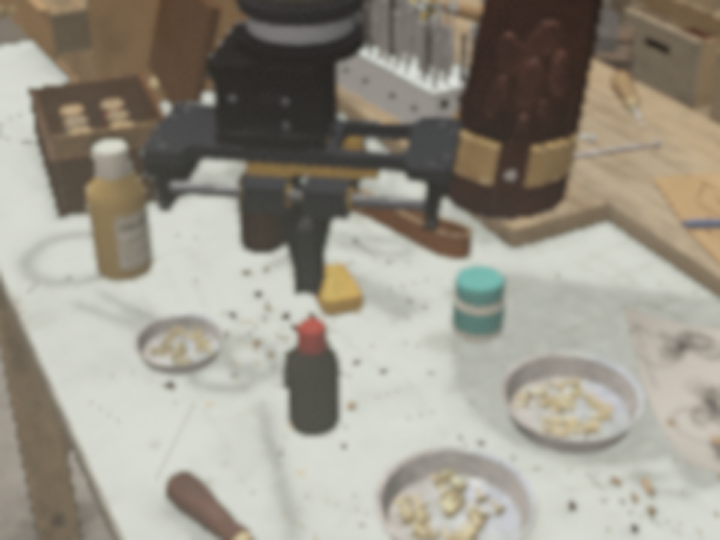

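The fingertips (crop 310,290) hover just above the red cap (312,322) with a gap of about 3 cm. Now I hold.

send_rows:
  travel:
    - [0,0,0]
    - [0,0,0]
    - [0,0,0]
    - [0,0,0]
    - [0,0,0]
  yaw: [0,0,0,0,0]

```text
t: 4.3
eef_pos: [0.4955, -0.456, 0.1325]
tcp_rot: [0.892, 0.452, 0.0, -0.0]
force: [-0.3, -0.2, 0.3]
gripper_width: 0.006
gripper_force: 0.0
```

send_rows:
  travel:
    - [0,0,0]
    - [0,0,0]
    - [0,0,0]
    - [0,0,0]
    - [0,0,0]
  yaw: [0,0,0,0,0]

```text
t: 4.8
eef_pos: [0.4955, -0.456, 0.1325]
tcp_rot: [0.892, 0.452, 0.0, -0.0]
force: [-0.2, -0.6, -0.6]
gripper_width: 0.005
gripper_force: 0.0
```

send_rows:
  travel:
    - [0,0,0]
    - [0,0,0]
    - [0,0,0]
    - [0,0,0]
    - [0,0,0]
  yaw: [0,0,0,0,0]

```text
t: 5.3
eef_pos: [0.4955, -0.456, 0.1325]
tcp_rot: [0.892, 0.452, 0.0, -0.0]
force: [-0.2, 0.3, 0.1]
gripper_width: 0.004
gripper_force: 0.0
```

send_rows:
  travel:
    - [0,0,0]
    - [0,0,0]
    - [0,0,0]
    - [0,0,0]
    - [0,0,0]
  yaw: [0,0,0,0,0]

```text
t: 5.8
eef_pos: [0.4955, -0.456, 0.1325]
tcp_rot: [0.892, 0.452, 0.0, -0.0]
force: [-0.6, -0.9, 0.1]
gripper_width: 0.004
gripper_force: 0.0
```

send_rows:
  travel:
    - [0,0,0]
    - [0,0,0]
    - [0,0,0]
    - [0,0,0]
    - [0,0,0]
  yaw: [0,0,0,0,0]

```text
t: 6.3
eef_pos: [0.4955, -0.456, 0.1325]
tcp_rot: [0.892, 0.452, 0.0, -0.0]
force: [-0.3, -0.1, -0.3]
gripper_width: 0.006
gripper_force: 0.0
```

send_rows:
  travel:
    - [0,0,-40]
    - [0,0,-80]
    - [0,0,-120]
    - [0,0,-150]
    - [0,0,-160]
  yaw: [0,0,0,0,0]

```text
t: 6.8
eef_pos: [0.4961, -0.4574, 0.2967]
tcp_rot: [0.892, 0.452, 0.001, 0.003]
force: [0.3, -0.1, -0.6]
gripper_width: 0.003
gripper_force: 0.0
```

```bash
python3 -c "
from h import *
print(rel((.578,-.321,.29),-29))"
```

```text
(6.8, array([ 0.4961, -0.4574,  0.2967]), array([158.4, -14.7,   6.5]), np.float64(-36.3), np.float64(-7.3))
```

send_rows:
  travel:
    - [40,-4,0]
    - [80,-8,0]
    - [120,-11,0]
    - [148,-14,0]
    - [158,-15,0]
  yaw: [-2,-4,-6,-7,-7]

```text
t: 7.3
eef_pos: [0.5792, -0.3151, 0.2909]
tcp_rot: [0.861, 0.508, 0.0, -0.001]
force: [0.1, 0.2, 0.2]
gripper_width: 0.006
gripper_force: 0.0
```

send_rows:
  travel:
    - [0,0,0]
    - [0,0,0]
    - [0,0,0]
  yaw: [0,0,0]

```text
t: 7.6
eef_pos: [0.5751, -0.3225, 0.2926]
tcp_rot: [0.864, 0.504, -0.001, 0.0]
force: [-0.0, -0.5, 0.0]
gripper_width: 0.003
gripper_force: 0.0
```

Run:
```python
from h import *
from scipy.spatial.transform import Rotation as R
s=bot.sense();c=bot.camera("wrist")
T=np.eye(4);T[:3,:3]=R.from_quat(s["tcp_rot"]).as_matrix();T[:3,3]=s["eef_pos"];T=T@np.array(c["T_tool_cam"])
cv2.imwrite("pics/w2.png",c["frame"][:,:,::-1])
for n,p in [("wax",(.578,-.321,.02)),("dish",(.438,-.335,.016))]:
    q=np.linalg.inv(T)@np.r_[p,1]
    print(n,cv2.projectPoints(q[:3].reshape(1,1,3),np.zeros(3),np.zeros(3),np.array(c["intrinsics"]),np.array(c["dist_coeffs"]))[0].ravel().round(1))
print(rel((.578,-.321,.02+.03+.017)))
```

```text
wax [323.1 151.5]
dish [238.5 210. ]
(7.65, array([ 0.5753, -0.3223,  0.2927]), array([  2.6,   1.7, 225.7]), np.float64(-29.5), None)
```

View pics/w2.png

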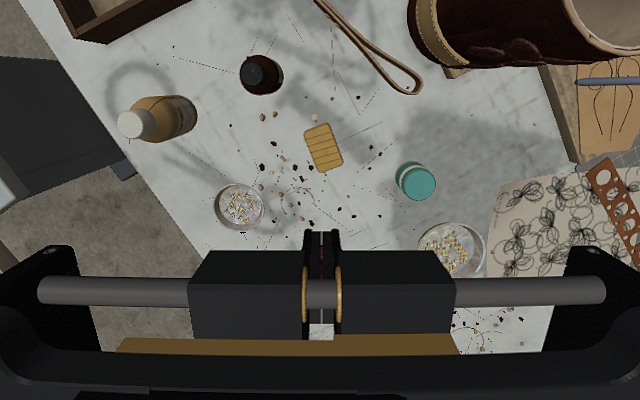

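The wax centre is at (323,147), against a predicted (323,151). I shift about 2 mm that way and descend.

send_rows:
  travel:
    - [1,1,45]
    - [2,1,90]
    - [4,2,135]
    - [4,2,175]
    - [4,2,200]
  yaw: [0,0,0,0,0]

```text
t: 8.15
eef_pos: [0.5782, -0.3177, 0.0891]
tcp_rot: [0.863, 0.504, -0.001, -0.002]
force: [-0.3, 0.1, -0.6]
gripper_width: 0.011
gripper_force: 0.0
```

send_rows:
  travel:
    - [0,0,15]
    - [0,0,25]
    - [0,0,25]
    - [0,0,25]
    - [0,0,25]
  yaw: [0,0,0,0,0]

```text
t: 8.65
eef_pos: [0.5816, -0.318, 0.0693]
tcp_rot: [0.863, 0.505, 0.001, 0.001]
force: [-0.4, 0.7, 0.6]
gripper_width: 0.007
gripper_force: 0.0
```

Run:
```python
from h import *
c=bot.camera("scene");f=c["frame"][:,:,::-1]
cv2.imwrite("pics/s2.png",cv2.resize(f[120:300,200:440],None,fx=3,fy=3,interpolation=cv2.INTER_CUBIC))
print(rel((.579,-.320,.067)))
```

```text
(8.7, array([ 0.5815, -0.3178,  0.0692]), array([-3.1, -1.1,  2.2]), np.float64(-29.3), None)
```

View pics/s2.png

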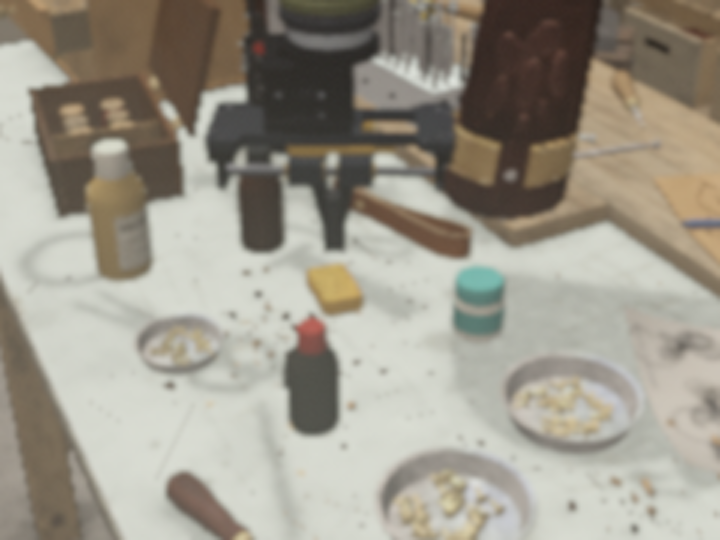

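send_rows:
  travel:
    - [0,0,0]
    - [0,0,0]
    - [0,0,0]
    - [0,0,0]
    - [0,0,0]
  yaw: [0,0,0,0,0]

```text
t: 9.2
eef_pos: [0.5806, -0.3172, 0.0675]
tcp_rot: [0.863, 0.505, 0.0, -0.0]
force: [0.6, 0.3, 0.6]
gripper_width: 0.003
gripper_force: 0.0
```

The fingertips (335,248) sit straight above the wax centre (333,282) with a gap of about 3 cm, and nothing is touched. Now I hold.

send_rows:
  travel:
    - [0,0,0]
    - [0,0,0]
    - [0,0,0]
    - [0,0,0]
    - [0,0,0]
  yaw: [0,0,0,0,0]

```text
t: 9.7
eef_pos: [0.5806, -0.3173, 0.0675]
tcp_rot: [0.863, 0.505, 0.0, -0.0]
force: [0.0, -0.5, 0.3]
gripper_width: 0.002
gripper_force: 0.0
```

send_rows:
  travel:
    - [0,0,0]
    - [0,0,0]
    - [0,0,0]
    - [0,0,0]
    - [0,0,0]
  yaw: [0,0,0,0,0]

```text
t: 10.2
eef_pos: [0.5806, -0.3173, 0.0676]
tcp_rot: [0.863, 0.505, 0.0, -0.0]
force: [0.1, -0.1, -0.3]
gripper_width: 0.007
gripper_force: 0.0
```

send_rows:
  travel:
    - [0,0,0]
    - [0,0,0]
    - [0,0,0]
    - [0,0,0]
    - [0,0,0]
  yaw: [0,0,0,0,0]

```text
t: 10.7
eef_pos: [0.5806, -0.3173, 0.0675]
tcp_rot: [0.863, 0.505, 0.0, 0.0]
force: [-0.1, 0.3, 0.4]
gripper_width: 0.012
gripper_force: 0.0
```

send_rows:
  travel:
    - [0,0,0]
    - [0,0,0]
    - [0,0,0]
    - [0,0,0]
    - [0,0,0]
  yaw: [0,0,0,0,0]

```text
t: 11.2
eef_pos: [0.5806, -0.3173, 0.0676]
tcp_rot: [0.863, 0.505, 0.0, 0.0]
force: [0.2, -0.2, -0.7]
gripper_width: 0.008
gripper_force: 0.0
```

send_rows:
  travel:
    - [0,0,0]
    - [0,0,0]
    - [0,0,0]
    - [0,0,0]
    - [0,0,0]
  yaw: [0,0,0,0,0]

```text
t: 11.7
eef_pos: [0.5806, -0.3173, 0.0676]
tcp_rot: [0.863, 0.505, 0.0, 0.0]
force: [-0.3, -1.1, -0.4]
gripper_width: 0.004
gripper_force: 0.0
```

send_rows:
  travel:
    - [0,0,-45]
    - [0,0,-90]
    - [0,0,-135]
    - [0,0,-180]
    - [0,0,-220]
  yaw: [0,0,0,0,0]

```text
t: 12.2
eef_pos: [0.5805, -0.3175, 0.2903]
tcp_rot: [0.863, 0.505, 0.001, 0.001]
force: [0.5, 0.0, -0.5]
gripper_width: 0.0
gripper_force: 0.0
```

```bash
python3 -c "
from h import *
print(rel((.438,-.334,.28),-37))"
```

```text
(12.2, array([ 0.5805, -0.3175,  0.2903]), array([ -84.1, -116.2,   10. ]), np.float64(-29.3), np.float64(7.7))
```

send_rows:
  travel:
    - [-23,-32,0]
    - [-46,-64,0]
    - [-68,-94,0]
    - [-80,-110,0]
    - [-84,-116,0]
  yaw: [2,4,6,8,8]

```text
t: 12.7
eef_pos: [0.4359, -0.335, 0.2881]
tcp_rot: [0.897, 0.443, 0.001, -0.0]
force: [0.5, -0.6, 1.0]
gripper_width: 0.01
gripper_force: 0.0
```

send_rows:
  travel:
    - [0,0,0]
    - [0,0,0]
    - [0,0,0]
    - [0,0,0]
  yaw: [0,0,0,0]

```text
t: 13.1
eef_pos: [0.4393, -0.3334, 0.2872]
tcp_rot: [0.896, 0.445, -0.001, 0.0]
force: [-0.4, -0.4, 0.3]
gripper_width: 0.004
gripper_force: 0.0
```

Run:
```python
from h import *
from scipy.spatial.transform import Rotation as R
s=bot.sense();c=bot.camera("wrist")
T=np.eye(4);T[:3,:3]=R.from_quat(s["tcp_rot"]).as_matrix();T[:3,3]=s["eef_pos"];T=T@np.array(c["T_tool_cam"])
cv2.imwrite("pics/w3.png",c["frame"][:,:,::-1])
q=np.linalg.inv(T)@np.r_[.438,-.335,.016,1]
print(cv2.projectPoints(q[:3].reshape(1,1,3),np.zeros(3),np.zeros(3),np.array(c["intrinsics"]),np.array(c["dist_coeffs"]))[0].ravel().round(1))
print(rel((.438,-.334,.016+.03+.017)))
```

```text
[321.7 155.4]
(13.15, array([ 0.4391, -0.3335,  0.2872]), array([ -0.9,  -0.5, 224.2]), np.float64(-37.2), None)
```

View pics/w3.png

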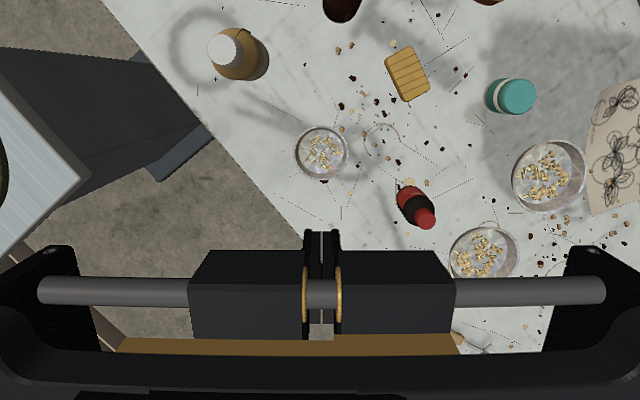

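The dish centre is at (322,152), against a predicted (322,155), so the tool is above it. The bottles still stand untouched, and I'm descending.

send_rows:
  travel:
    - [0,0,45]
    - [0,0,90]
    - [0,0,135]
    - [0,0,175]
    - [0,0,200]
  yaw: [0,0,0,0,0]

```text
t: 13.65
eef_pos: [0.4371, -0.3326, 0.0842]
tcp_rot: [0.896, 0.444, -0.001, -0.002]
force: [-0.6, -0.4, 1.0]
gripper_width: 0.001
gripper_force: 0.0
```

send_rows:
  travel:
    - [0,0,15]
    - [0,0,24]
    - [0,0,24]
    - [0,0,24]
    - [0,0,24]
  yaw: [0,0,0,0,0]

```text
t: 14.15
eef_pos: [0.4393, -0.3344, 0.0649]
tcp_rot: [0.896, 0.444, 0.001, 0.001]
force: [-0.4, 0.7, 0.4]
gripper_width: 0.007
gripper_force: 0.0
```

send_rows:
  travel:
    - [0,0,0]
    - [0,0,0]
    - [0,0,0]
    - [0,0,0]
    - [0,0,0]
  yaw: [0,0,0,0,0]

```text
t: 14.65
eef_pos: [0.4384, -0.3338, 0.0636]
tcp_rot: [0.896, 0.444, 0.0, 0.0]
force: [0.5, 0.1, 0.1]
gripper_width: 0.008
gripper_force: 0.0
```

Run:
```python
from h import *
c=bot.camera("scene");f=c["frame"][:,:,::-1]
cv2.imwrite("pics/s3.png",cv2.resize(f[120:300,200:440],None,fx=3,fy=3,interpolation=cv2.INTER_CUBIC))
print(rel((.438,-.334,.063)))
```

```text
(14.7, array([ 0.4383, -0.3338,  0.0635]), array([-0.4, -0.1,  0.5]), np.float64(-37.3), None)
```

View pics/s3.png

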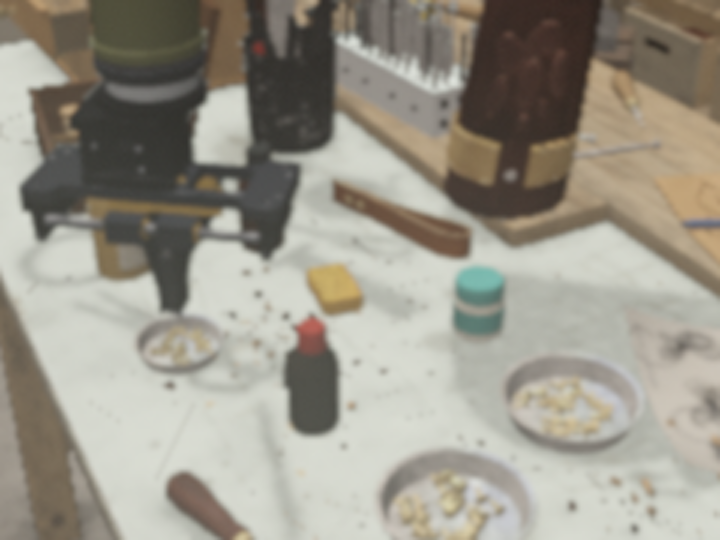

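send_rows:
  travel:
    - [0,0,0]
    - [0,0,0]
    - [0,0,0]
    - [0,0,0]
    - [0,0,0]
  yaw: [0,0,0,0,0]

```text
t: 15.2
eef_pos: [0.4383, -0.3338, 0.0636]
tcp_rot: [0.896, 0.444, 0.0, 0.0]
force: [-0.4, -0.2, -0.1]
gripper_width: 0.004
gripper_force: 0.0
```

send_rows:
  travel:
    - [0,0,0]
    - [0,0,0]
    - [0,0,0]
    - [0,0,0]
    - [0,0,0]
  yaw: [0,0,0,0,0]

```text
t: 15.7
eef_pos: [0.4383, -0.3338, 0.0636]
tcp_rot: [0.896, 0.444, 0.0, -0.0]
force: [0.2, -0.1, 0.7]
gripper_width: 0.009
gripper_force: 0.0
```

send_rows:
  travel:
    - [0,0,0]
    - [0,0,0]
    - [0,0,0]
    - [0,0,0]
    - [0,0,0]
  yaw: [0,0,0,0,0]

```text
t: 16.2
eef_pos: [0.4383, -0.3338, 0.0636]
tcp_rot: [0.896, 0.444, 0.0, -0.0]
force: [1.0, 0.2, 0.2]
gripper_width: 0.006
gripper_force: 0.0
```

send_rows:
  travel:
    - [0,0,0]
    - [0,0,0]
    - [0,0,0]
    - [0,0,0]
    - [0,0,0]
  yaw: [0,0,0,0,0]

```text
t: 16.7
eef_pos: [0.4383, -0.3338, 0.0635]
tcp_rot: [0.896, 0.444, 0.0, -0.0]
force: [0.0, 0.9, -0.6]
gripper_width: 0.005
gripper_force: 0.0
```

send_rows:
  travel:
    - [0,0,0]
    - [0,0,0]
    - [0,0,0]
    - [0,0,0]
    - [0,0,0]
  yaw: [0,0,0,0,0]

```text
t: 17.2
eef_pos: [0.4383, -0.3338, 0.0636]
tcp_rot: [0.896, 0.444, 0.0, 0.0]
force: [0.7, -0.5, -1.3]
gripper_width: 0.005
gripper_force: 0.0
```

The fingertips (172,310) are about 3 cm above the middle of the small dish (180,340). They have held there for over 2.5 s, and no contact force showed.

```bash
python3 -c "
from bench import bot
print(bot.finish_job())"
```

```text
the job is handed in; nothing more can be done
None
```

The arm pointed at the red cap, then the beeswax block, then the smallest rivet dish, about 3 cm above each for over 2.5 s; no contact force showed, and I handed the job in at about 17 s with it still pointing at the dish.

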